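# Copy the channel switches from the transmitter to the receiver

## Task

Pair the wireless receiver with the transmitter (the unit with the two stub antennas): take the stylus out of its wooden holder and with its tip flip the receiver's five little switches, left to right, to the same near/far pattern as on the transmitter, then gently press the receiver's reset button fully down with the stylus and let it come up, and stand the stylus back in its holder, fully seated. Touch the receiver with nothing but the stylus, keep off the transmitter altogether, and leave the tin and the USB hub where they are.

Things in the scene. Friction and masses are not known exactly. Their poses are not given: they have to be found in the camera images.
- receiver: The unit to be set: flat grey metal box 90 (x) x 120 (y) x 34 mm (z), fixed to the desk, no antennas. Origin: centre of its underside; +z up, -x is the near face with three jack sockets, +y its left. Top carries the switch row (centre at 10, 12, 35 mm) and the reset button (centre at -23, -38 mm).
- transmitter: The unit to be copied: the same box with the same frame and the same switch row, fixed to the desk, with two black stub antennas (up to z = 62 mm) on its far corners and no button. Fingers, arm and stylus must keep off it.
- rx_row (a point): Centre of the receiver's switch row, on the bank face (z = 35 mm in the unit's frame; axes as the unit's). Five slots along x, side by side at y = +24 (switch 1, left), +12, 0, -12, -24 mm (switch 5). The flat bank face reaches 17 mm either way in x, 32 mm in y; round it the housing top is 1 mm lower and clear for 15 mm more in -x.
- tx_row (a point): The same point on the transmitter, with the same layout. It is only to be looked at.
- rx_switch1 (a joint): Switch 1 (leftmost) of the receiver, rad: -0.22 = nub at the near end, its middle at x = -5 mm from the row centre; +0.22 = at the far (white ridge) end, x = +5 mm. White nub 7 (x) x 6 (y) mm, 7 mm high above the bank face, rocking on a pivot 18 mm below that. It rests only at the ends: it tips from mid-travel to the nearer one in 0.3 s and stays; about 0.5 N sideways takes it over.
- reset_rest (a point): Centre of the top of the receiver's reset button when up, at (-23, -38, 40) mm in the unit's frame: round, black, 13 mm wide, its top 6 mm above the housing.
- holder: Wooden block 60 x 60 x 50 mm, fixed to the desk, with one vertical through hole 12 mm wide (2 mm chamfer) in the middle of its top. Origin: centre of its underside, z up.
- stylus: Setting stylus, 110 mm long, 30 g, in the holder's hole. Origin: centre of its flat tip; +z along it to the handle's end. Steel shaft 5 mm thick at the tip, 6 mm above z = 18 mm; square flange 20 x 20 mm, z = 45 to 49 mm, rests on the holder's top (origin then 5 mm above the desk); black handle 14 x 14 mm square, z = 49 to 110 mm, its sides parallel to x and y.
- reset (a joint): Reset button of the receiver, m: 0 up, 0.004 fully down. Springy: begins to move at 1.2 N, fully down at 4 N, comes back by itself.
- tin: Bystander: small flat blue metal tin 63 x 94 x 21 mm, loose. Origin: centre of underside.
- hub: Bystander: black flat USB hub 31 x 98 x 13 mm, loose. Origin: centre of underside.
- rx_switch2 (a joint): Switch 2 (counted from the left) of the receiver, rad: -0.22 = nub at the near end of its slot, +0.22 = at the far (ridge) end. Nub, travel and tipping as rx_switch1.
- rx_switch3 (a joint): Switch 3 (counted from the left) of the receiver, rad: -0.22 = nub at the near end of its slot, +0.22 = at the far (ridge) end. Nub, travel and tipping as rx_switch1.
- rx_switch4 (a joint): Switch 4 (counted from the left) of the receiver, rad: -0.22 = nub at the near end of its slot, +0.22 = at the far (ridge) end. Nub, travel and tipping as rx_switch1.
- rx_switch5 (a joint): Switch 5 (counted from the left) of the receiver, rad: -0.22 = nub at the near end of its slot, +0.22 = at the far (ridge) end. Nub, travel and tipping as rx_switch1.
- tx_switch1 (a joint): Switch 1 (counted from the left) of the transmitter, rad: -0.22 = nub at the near end of its slot, +0.22 = at the far (ridge) end. Nub, travel and tipping as rx_switch1.
- tx_switch2 (a joint): Switch 2 (counted from the left) of the transmitter, rad: -0.22 = nub at the near end of its slot, +0.22 = at the far (ridge) end. Nub, travel and tipping as rx_switch1.
- tx_switch3 (a joint): Switch 3 (counted from the left) of the transmitter, rad: -0.22 = nub at the near end of its slot, +0.22 = at the far (ridge) end. Nub, travel and tipping as rx_switch1.
- tx_switch4 (a joint): Switch 4 (counted from the left) of the transmitter, rad: -0.22 = nub at the near end of its slot, +0.22 = at the far (ridge) end. Nub, travel and tipping as rx_switch1.
- tx_switch5 (a joint): Switch 5 (counted from the left) of the transmitter, rad: -0.22 = nub at the near end of its slot, +0.22 = at the far (ridge) end. Nub, travel and tipping as rx_switch1.
Things that resemble listed ones, but are neither listed nor needed, are in the scene too. Leave any blue or turquoise look-alike of the stylus alone.

How it is judged:
By the outcome, as a careful person would: the job done as asked, in the order asked, and still so for the second after the job is handed in, with the robot touching nothing.
It also fails if it takes over 58 s, if anything falls off the work surface, if the arm or the gripper's body presses on something with over 40 N, if the wrist force passes 120 N, or if a joint passes its speed limit or range.

## Robot

A 7-joint arm with a two-finger parallel gripper is mounted at the origin on a cart in front of the work surface, level with it; the furniture and walls round the work are solid. World frame = base frame: x ahead of the robot, y to its left, z up, the work surface at z = 0. Lengths are in m, angles in rad, forces in N, time in s.
With the tool pointing down it reaches from about 0.4 to 0.85 m from the base axis. Payload 10.4 kg.
Tool frame: the origin (TCP) lies on the centre line of the jaws, within the pads' length; the fingertips stand 8 mm ahead of it and the grasp point (between the pads) lies 11 mm behind it (r.finger_overhang is the distance from the TCP to the fingertips, in m); z points along the fingers, y is the line along which they close (so a half turn about z gives the same grasp; the last joint's range is limited). The gripper opens to 87 mm and grips with 3 to 60 N. Pads are 19 mm wide; open, the fingers measure 117 mm over their backs; the gripper's body (75 mm by 190 mm) begins 51 mm behind the grasp point.
Start: joints at [1.129, 0.332, -0.065, 1.46, 0.022, 1.35, -0.088], TCP at [0.254, -0.571, 0.231] pointing down, gripper open.
Joint ranges: [-2.6, 2.6], [-0.5, 2.12], [-1.47, 1.34], [0.16, 2.42], [-1.27, 4.41], [0.06, 2.06], [-2.6, 2.6]. Speed limits (rad/s): [2.22, 2.22, 2.79, 2.79, 3.14, 3.14, 3.14].

## Interface

Orientations are given as a unit quaternion [x, y, z, w].
In Python, from bench import r, vision gives the robot as it stands.
- The arm moves only by the tool drive_tool, never from a script. Its argument "series" is a list of rows, each a list of 2 entries, a list of its own where there are three numbers: the shift along the world's x, y, z in cm, then the turn about the world's z in degrees. A call has exactly 10 rows; each row shifts and turns the commanded pose from where the row before left it; what a row does not reach is not made up. A row lasts 1/8 s, in which the tool goes at most 62.5 mm and 10.7 degrees, less where a joint would pass 70% of its speed; a pose out of reach is approached as far as the arm can. A call with a gripper value outside its range is refused whole. "hand" is the closure, from 0 (fully open) to 1 (shut), set as the call begins (left out, the last holds). The fingers move at their own pace and stop on an object; "newtons" is the grip in N (left out, the last holds). Time passes only in rows, so rows that do not move let the fingers close, or fill a call up. It gives the time, the measured TCP pose, the force, the opening and the grip force at its end, in the units of the state.
- r.read_state(): the state, without advancing time (a new reading comes with each control period).
- vision.camera(name): name is "side" or "top" or "wrist"; returns a dict with "color" (480x640x3 uint8, red, green, blue), "intrinsics" (3x3 intrinsics, pixels), "R" (3x3) and "t" (3): a world point X has camera coordinates R X + t; the wrist camera has in their place "mount" (4x4, takes a point from camera to tool coordinates, whose origin is the TCP and whose axes are the flange's). Camera axes: x right, y down, z forward; pixel columns grow to the right and rows downward; lengths in m; the calibration is good to about 2 mm. The wrist camera is an equidistant fisheye: a pixel r from the principal point sees the ray r / f radians off the axis. A picture is of the moment at which its call begins: read the wrist's pose just before it. There is no depth.
- r.close_job(): hands the job in; it is judged then, once.
The state is a dict: "time": time; "joint_positions": joint angles; "joint_vel": joint speeds; "joint_torque": joint torques, N m; "ee_pos": TCP position; "eef_rot": TCP orientation; "ft_force": force on the tool from outside, world axes, zero at the start; "torque": the same for the moment, N m; "width": finger opening in m; "grip_force": force on a finger pad.
Only numpy, scipy, OpenCV 4.12 (cv2) and the standard library are available. Lean on these libraries where they do the work, as an engineer would, in place of code of your own. Each camera call takes 0.05 s, during which the arm holds its last target. There are 200 camera calls.

## Working session

There is one attempt and no reset: what is moved stays moved. The work goes in short steps, Python scripts to look and compute and a tool call to move; the robot and the scene stay as the last step left them, time stands still between calls to the robot, and variables do not carry over. Pictures are saved under pics/ and viewed, at most 10 in all, crops included, and the job is handed in when it is done.

Besides the shell and the picture viewer there is one more tool, called after "Request:" as name([rows], argument=value, ...), one row to a line, values as JSON. drive_tool: Moves the arm, as the interface text tells. Its arguments: {"type":"object","properties":{"series":{"type":"array"},"hand":{"type":"number"},"newtons":{"type":"number"}},"required":["series"]}

```bash
mkdir -p pics; cat > h.py <<'E'
import sys; sys.path.insert(0,'.')
import numpy as np, cv2
from bench import r, vision
from scipy.spatial.transform import Rotation as Ro
def ray(c,u,v):
    K=c['intrinsics']; d=np.array([(u-K[0][2])/K[0][0],(v-K[1][2])/K[1][1],1.])
    R=np.array(c['R']); return -R.T@c['t'], R.T@d
def plane(c,u,v,z):
    o,d=ray(c,u,v); return o+d*(z-o[2])/d[2]
def proj(c,X):
    p=np.array(c['R'])@X+c['t']; p=np.array(c['intrinsics'])@p; return p[:2]/p[2]
def save(n,img): cv2.imwrite('pics/'+n,cv2.cvtColor(img,cv2.COLOR_RGB2BGR))
E
python3 - <<'E'
from h import *
import pickle
s=r.read_state(); print(s['time'],s['ee_pos'],s['eef_rot'],s['width'])
for n in('top','side'):
    c=vision.camera(n); save(n+'0.png',c['color']); pickle.dump(c,open(n+'.pkl','wb')); print(n,c['intrinsics'],-np.array(c['R']).T@c['t'],np.array(c['R']))
E
```

```text
0.0 [ 0.25401048 -0.57065501  0.22973899] [ 9.78159530e-01  2.07854335e-01 -1.82152698e-04 -6.90214309e-04] 0.0868163500686395
top [[596.34564418   0.         323.42280107]
 [  0.         596.34564418 239.79277764]
 [  0.           0.           1.        ]] [ 0.35041463 -0.01673849  1.11868808] [[ 0.02901904 -0.99957625  0.00228219]
 [-0.98263712 -0.0289457  -0.18326605]
 [ 0.18325445  0.00307564 -0.9830607 ]]
side [[532.51023873   0.         322.33866008]
 [  0.         532.51023873 244.59655541]
 [  0.           0.           1.        ]] [ 0.13608951 -0.27380058  0.8400331 ] [[ 0.52528111 -0.850928   -0.00113872]
 [-0.70944027 -0.43720048 -0.552766  ]
 [ 0.46986622  0.29116539 -0.83333574]]
```

View pics/top0.png

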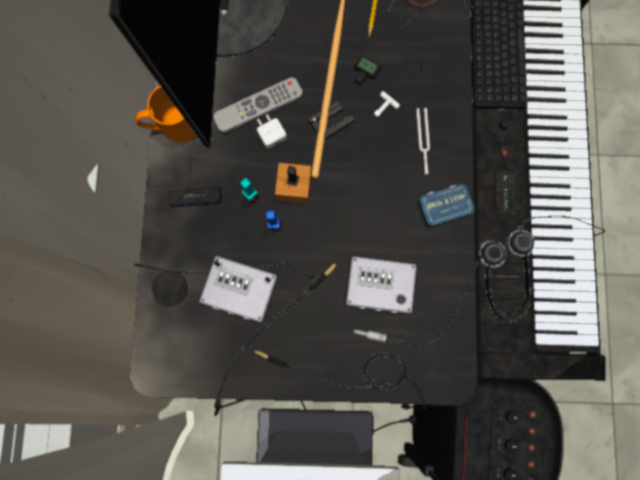

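View pics/side0.png

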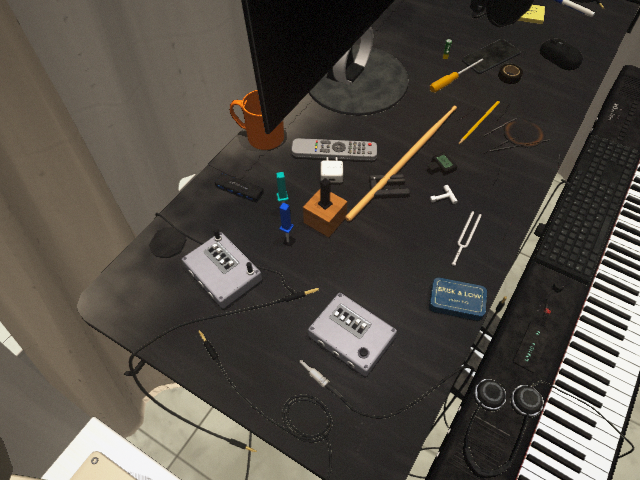

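The top view shows the holder with its black stylus at (293,180), the transmitter with antennas at (238,288) and the receiver with its button at (381,285). The tin is at (446,205), the hub at (195,195), and the blue and teal look-alikes are near (273,220) and (249,188). Next I'll fit the boxes and enlarge the switch rows.

```bash
cat > m.py <<'E'
from h import *
import pickle
c=pickle.load(open('top.pkl','rb')); s=pickle.load(open('side.pkl','rb'))
im=c['color']; hsv=cv2.cvtColor(im,cv2.COLOR_RGB2HSV)
def blob(mask,u,v):
    cs,_=cv2.findContours(mask.astype(np.uint8),cv2.RETR_EXTERNAL,cv2.CHAIN_APPROX_NONE)
    return max([k for k in cs if cv2.pointPolygonTest(k,(u,v),True)>-15],key=cv2.contourArea)
for n,u,v,z in(('tx',238,288,.034),('rx',381,285,.034),('holder',293,182,.05)):
    if n=='holder': m=(hsv[...,0]<20)&(hsv[...,1]>120)&(hsv[...,2]>80)
    else: m=(hsv[...,1]<60)&(hsv[...,2]>110)
    k=blob(m,u,v)[:,0]
    P=np.array([plane(c,a,b,z)[:2] for a,b in k],np.float32)
    q=cv2.minAreaRect(P); print(n,q, 'box',cv2.boxPoints(q).round(3).tolist())
# stylus: black handle top z=.115 in top and side
for n,uv in(('topcrop',(c,(200,250,220,70))),):pass
a=cv2.resize(im[250:325,195:285],None,fx=4,fy=4,interpolation=cv2.INTER_CUBIC)
b=cv2.resize(im[250:325,340:430],None,fx=4,fy=4,interpolation=cv2.INTER_CUBIC)
d=cv2.resize(s['color'][230:305,175:265],None,fx=4,fy=4,interpolation=cv2.INTER_CUBIC)
e=cv2.resize(s['color'][295:370,310:400],None,fx=4,fy=4,interpolation=cv2.INTER_CUBIC)
save('crops.png',np.vstack([np.hstack([a,b]),np.hstack([d,e])]))
E
python3 m.py
```

```text
tx ((0.45728185772895813, 0.14048294723033905), (0.11898205429315567, 0.09172900021076202), 74.03137969970703) box [[0.3970000147819519, 0.09600000083446503], [0.48500001430511475, 0.07100000232458115], [0.5180000066757202, 0.1850000023841858], [0.4300000071525574, 0.20999999344348907]]
rx ((0.47205638885498047, -0.12092207372188568), (0.11896006762981415, 0.09261428564786911), 84.39459228515625) box [[0.41999998688697815, -0.17599999904632568], [0.5120000243186951, -0.1850000023841858], [0.5239999890327454, -0.06599999964237213], [0.4320000112056732, -0.05700000002980232]]
holder ((0.8313260078430176, 0.019457802176475525), (0.07980619370937347, 0.41150611639022827), 83.05062103271484) box [[0.621999979019165, 0.004999999888241291], [1.031000018119812, -0.04500000178813934], [1.0399999618530273, 0.03400000184774399], [0.6320000290870667, 0.08399999886751175]]
```

View pics/crops.png

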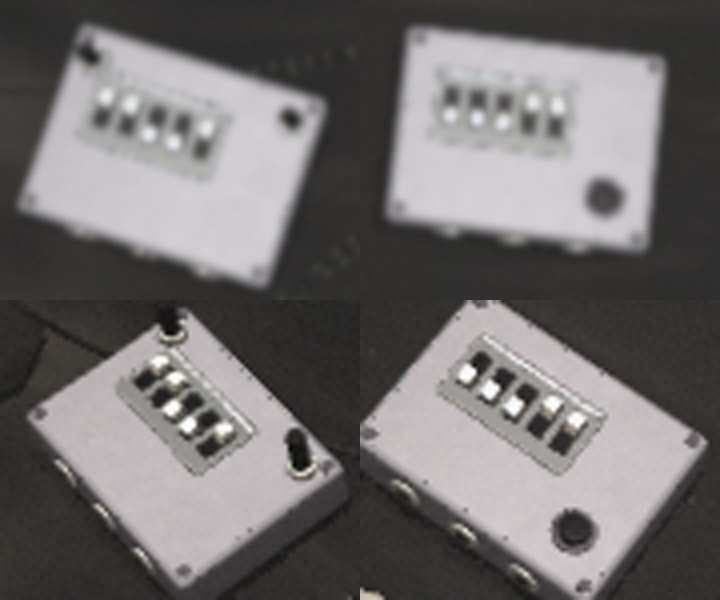

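Top and side crops agree. The transmitter reads far, far, near, near, far. The receiver reads near, near, near, far, far, so switches 1 and 2 go far and switch 4 goes near. Next: holder, stylus and monitor corner.

```bash
cat > m2.py <<'E'
from h import *
import pickle
c=pickle.load(open('top.pkl','rb')); s=pickle.load(open('side.pkl','rb'))
def tri(a,b):
    o1,d1=ray(c,*a);o2,d2=ray(s,*b)
    A=np.stack([d1,-d2],1); k=np.linalg.lstsq(A,o2-o1,rcond=None)[0]
    p,q=o1+d1*k[0],o2+d2*k[1]; return ((p+q)/2).round(3),np.linalg.norm(p-q).round(4)
print('monitor low corner',tri((210,146),(265,130)))
im=c['color']; print('holder hsv',cv2.cvtColor(im,cv2.COLOR_RGB2HSV)[[190,175,172],[285,283,315]])
hsv=cv2.cvtColor(im,cv2.COLOR_RGB2HSV)
m=((hsv[...,0]<20)&(hsv[...,1]>120)&(hsv[...,2]>80)).astype(np.uint8); m[:,312:]=0;m[:160]=0;m[205:]=0;m[:,:270]=0
k=cv2.findNonZero(m)[:,0]; q=cv2.minAreaRect(np.array([plane(c,a,b,.05)[:2] for a,b in k],np.float32)); print(q)
d=((hsv[...,2]<50)).astype(np.uint8); d[:,304:]=0;d[:165]=0;d[190:]=0;d[:,282:]=0 if False else d[:,282:]
d[:,:282]=0
k=cv2.findNonZero(d)[:,0]; print('dark',k.min(0),k.max(0)); 
print('stylus top',plane(c,292.5,k[:,1].min()+4,.115), 'stick tip',plane(c,316,178,.007))
crop=cv2.resize(np.hstack([im[155:210,265:325],s['color'][175:230,296:356]]),None,fx=6,fy=6,interpolation=cv2.INTER_CUBIC); save('crop2.png',crop)
E
python3 m2.py
```

```text
monitor low corner (array([0.686, 0.186, 0.149]), np.float64(0.0054))
holder hsv [[ 15 182 196]
 [ 15 185 198]
 [ 18 143 237]]
((0.6610900163650513, 0.04648293927311897), (0.06514071673154831, 0.06546243280172348), 85.81541442871094)
dark [289 171] [296 183]
stylus top [0.65103421 0.04374995 0.115     ] stick tip [0.67871305 0.00461299 0.007     ]
```

View pics/crop2.png

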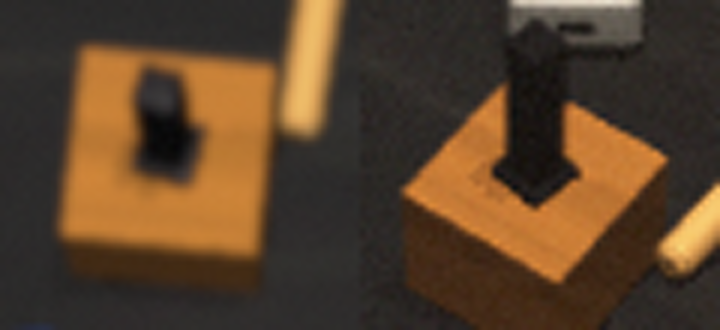

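The holder top is centred at about (293.4,180) in the top view with a yaw near -5°, and the stylus flange sits at its centre. The stick tip beside it is on the desk and out of the way. Approaching now.

Request:
drive_tool([
  [[3.3,5,0],-2.9],
  [[3.3,5,0],-2.9],
  [[3.3,5,0],-2.9],
  [[3.3,5,0],-2.9],
  [[3.3,5,0],-2.9],
  [[3.3,5,0],-2.9],
  [[3.3,5,0],-2.9],
  [[3.3,5,0],-2.9],
  [[3.3,5,0],-2.9],
  [[3.3,5,0],-2.9],
], hand=0, newtons=30)

```text
time: 1.35
ee_pos: [0.5848, -0.0695, 0.2304]
eef_rot: [0.999, -0.045, -0.0, 0.0]
ft_force: [0.3, -1.2, 0.3]
width: 0.0871
grip_force: 0.0
```

```bash
cat >> h.py <<'E'
def wray(c,st,u,v):
    K=c['intrinsics']; M=np.array(c['mount']); a=np.array([(u-K[0][2])/K[0][0],(v-K[1][2])/K[1][1]]); th=np.linalg.norm(a)
    d=np.r_[np.sin(th)*a/max(th,1e-9),np.cos(th)]
    R=Ro.from_quat(st['eef_rot']).as_matrix(); return st['ee_pos']+R@M[:3,3], R@M[:3,:3]@d
def wplane(c,st,u,v,z):
    o,d=wray(c,st,u,v); return o+d*(z-o[2])/d[2]
def wproj(c,st,X):
    K=c['intrinsics'];M=np.array(c['mount']); R=Ro.from_quat(st['eef_rot']).as_matrix()
    p=M[:3,:3].T@(R.T@(np.array(X)-st['ee_pos'])-M[:3,3]); th=np.arctan2(np.hypot(*p[:2]),p[2]); a=p[:2]/np.hypot(*p[:2])*th
    return np.array([K[0][0]*a[0]+K[0][2],K[1][1]*a[1]+K[1][2]])
def wshot(n):
    import pickle
    st=r.read_state(); c=vision.camera('wrist'); save(n+'.png',c['color']); pickle.dump((c,st),open(n+'.pkl','wb')); return c,st
E
python3 - <<'E'
from h import *
c,st=wshot('w1'); print(c['intrinsics'],c['mount'].round(3)); print(wproj(c,st,[.656,.045,.05]),wproj(c,st,[.656,.045,.115]),wproj(c,st,[.472,-.121,.034]))
print(wproj(c,st,st['ee_pos']+[0,0,-.008]))
E
```

```text
[[371.64829954   0.         318.30701769]
 [  0.         371.64829954 238.08467341]
 [  0.           0.           1.        ]] [[ 0.002 -0.958 -0.287  0.079]
 [ 1.     0.001  0.001  0.   ]
 [-0.    -0.287  0.958 -0.155]
 [ 0.     0.     0.     1.   ]]
[188.74823315 153.58201986] [161.12443597 159.88592409] [375.08351022 311.104203  ]
[317.75282436 298.12540204]
```

View pics/w1.png

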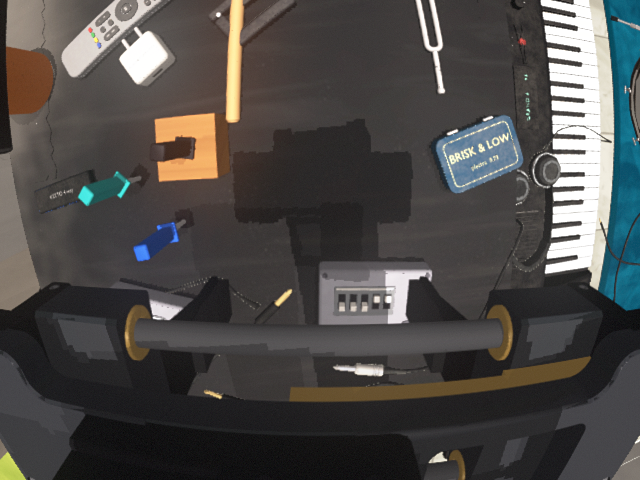

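The wrist view shows the holder top at about (157–225, 115–180), the black handle end at about (157,151), and the receiver's switch bank at (365,300). Now measuring the holder.

```bash
python3 - <<'E'
from h import *
import pickle
c,st=pickle.load(open('w1.pkl','rb')); im=c['color']; hsv=cv2.cvtColor(im,cv2.COLOR_RGB2HSV)
print([hsv[y,x].tolist() for y,x in((130,175),(170,200),(150,226),(150,222),(165,228))])
m=((hsv[...,0]<22)&(hsv[...,1]>120)&(hsv[...,2]>150)).astype(np.uint8); m[:,:145]=0;m[:,229:]=0;m[:105]=0;m[190:]=0
k=cv2.findNonZero(m)[:,0]; P=np.array([wplane(c,st,a,b,.05)[:2] for a,b in k],np.float32); q=cv2.minAreaRect(P); print(q, cv2.boxPoints(q).round(4).tolist())
d=(hsv[...,2]<60).astype(np.uint8); d[:,:146]=0; d[:,200:]=0; d[:130]=0; d[170:]=0
print('\n'.join(''.join('.#'[int(v<70)] for v in hsv[y,140:235,2]) for y in range(130,172,2)))
E
```

```text
[[16, 144, 244], [15, 147, 239], [13, 151, 103], [13, 152, 97], [12, 144, 103]]
((0.6647996306419373, 0.04149441421031952), (0.07348842918872833, 0.06678827106952667), 85.9775161743164) [[0.6288999915122986, 0.007199999876320362], [0.6955000162124634, 0.0024999999441206455], [0.7006999850273132, 0.07580000162124634], [0.6341000199317932, 0.08049999922513962]]
...............................................................................................
...............................................................................................
...............................................................................................
...............................................................................................
...............................................................................................
...............................................................................................
................................#####.##.##.#....#.............................................
...........#...####################.##.######..##.................
[... 577 characters left out ...]
...........................#
..........#.............#########............................................................##
...........######.............................................................................#
..............................................................................................#
##..........................................................................................###
####........................................................................................###
#######......................................................................................##
#######......................................................................................##
```

Request:
drive_tool([
  [[1.2,2.2,0],0],
  [[1.2,2.2,0],0],
  [[1.2,2.2,-0.5],0],
  [[1.2,2.2,-0.5],0],
  [[1.2,2.5,-0.5],0],
  [[0,0,-0.5],0],
  [[0,0,0],0],
  [[0,0,0],0],
  [[0,0,0],0],
  [[0,0,0],0],
])

```text
time: 2.65
ee_pos: [0.6442, 0.0416, 0.2108]
eef_rot: [0.999, -0.044, 0.0, 0.0]
ft_force: [-0.6, -1.1, -0.7]
width: 0.0871
grip_force: 0.0
```

```bash
python3 - <<'E'
from h import *
c,st=wshot('w2'); print(st['ee_pos'],st['eef_rot'])
u,v=wproj(c,st,[.656,.045,.08]).astype(int); print(u,v,wproj(c,st,[.656,.045,.115]),wproj(c,st,[.656,.045,.05]))
x0=max(0,u-100);y0=max(0,v-75); print(x0,y0); save('w2c.png',cv2.resize(c['color'][y0:y0+150,x0:x0+200],None,fx=4,fy=4,interpolation=cv2.INTER_CUBIC))
E
```

```text
[0.64419279 0.04158304 0.21084665] [ 9.99034132e-01 -4.39403505e-02  1.93084406e-04  1.04512998e-04]
312 216 [311.51380526 227.90187265] [312.79535371 208.37827715]
212 141
```

View pics/w2c.png

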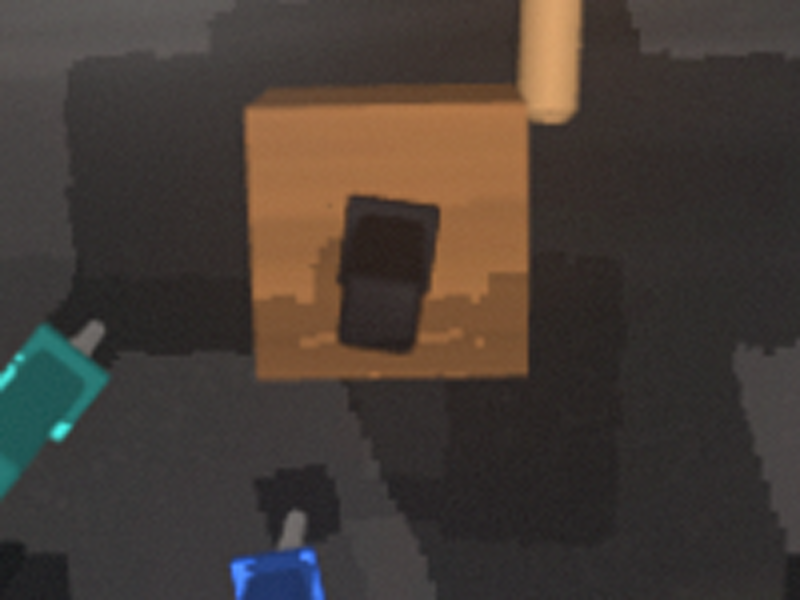

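The crop shows the holder's top face squarely. The handle's end face has corners at about (345,280), (427,288), (412,353), (338,343), turned clockwise relative to the gripper.

```bash
python3 - <<'E'
from h import *
import pickle
c,st=pickle.load(open('w2.pkl','rb'))
f=lambda pts,z:np.array([wplane(c,st,212+a/4,141+b/4,z)[:2] for a,b in pts])
H=f([(246,107),(527,102),(528,376),(258,380)],.05)
T=f([(345,280),(427,288),(412,353),(338,343)],.115); F=f([(347,196),(439,205)],.054)
for n,P in(('H',H),('T',T),('F',F)):
    e=P[1]-P[0]; print(n,P.mean(0).round(4),'sides',[np.linalg.norm(P[(i+1)%len(P)]-P[i]).round(4) for i in range(len(P))],'yaw',np.degrees(np.arctan2(-e[0],e[1]))+180 if 0 else [np.degrees(np.arctan2(*(P[(i+1)%len(P)]-P[i])[::-1])).round(1) for i in range(len(P))])
E
```

```text
H [0.662  0.0475] sides [np.float64(0.0598), np.float64(0.0606), np.float64(0.0599), np.float64(0.0606)] yaw [np.float64(-94.1), np.float64(176.1), np.float64(85.9), np.float64(-4.0)]
T [0.6619 0.0475] sides [np.float64(0.0142), np.float64(0.0119), np.float64(0.013), np.float64(0.0113)] yaw [np.float64(-100.7), np.float64(162.4), np.float64(77.0), np.float64(-11.9)]
F [0.672  0.0457] sides [np.float64(0.0196), np.float64(0.0196)] yaw [np.float64(-100.7), np.float64(79.3)]
```

Request:
drive_tool([
  [[0.9,0.3,-1],-3],
  [[0.9,0.3,-1],-3],
  [[0,0,-2],0],
  [[0,0,-2],0],
  [[0,0,-2],0],
  [[0,0,-2],0],
  [[0,0,-2],0],
  [[0,0,-1.2],0],
  [[0,0,-1],0],
  [[0,0,0],0],
])

```text
time: 3.95
ee_pos: [0.6619, 0.048, 0.068]
eef_rot: [0.995, -0.096, -0.0, 0.0]
ft_force: [-0.0, 0.8, -0.9]
width: 0.0871
grip_force: 0.0
```

Request:
drive_tool([
  [[0,0,0],0],
  [[0,0,0],0],
  [[0,0,0],0],
  [[0,0,0],0],
  [[0,0,0],0],
  [[0,0,0],0],
  [[0,0,0],0],
  [[0,0,0],0],
  [[0,0,0],0],
  [[0,0,0],0],
], hand=1, newtons=30)

```text
time: 5.2
ee_pos: [0.6622, 0.048, 0.0686]
eef_rot: [0.995, -0.096, 0.0, 0.0]
ft_force: [-0.2, -0.6, 0.3]
width: 0.0138
grip_force: 30.0
```

Request:
drive_tool([
  [[0,0,0.5],0],
  [[0,0,1.5],0],
  [[0,0,2.5],0],
  [[0,0,3],0],
  [[0,0,3],0],
  [[0,-1,1.5],0],
  [[-2,-2,1],0],
  [[-4,-3,0],0],
  [[-4,-3,0],0],
  [[-4,-3,0],0],
])

```text
time: 6.45
ee_pos: [0.5206, -0.0738, 0.1985]
eef_rot: [0.995, -0.096, -0.0, 0.0]
ft_force: [0.9, -0.8, -0.5]
width: 0.014
grip_force: 30.0
```

Request:
drive_tool([
  [[-4,-3,0],1],
  [[-4,-2,0],1],
  [[-2,0,0],1],
  [[0,0,-1],1],
  [[0,0,-1],1],
  [[0,0,-1],1],
  [[0,0,-0.5],0],
  [[0,0,0],0],
  [[0,0,0],0],
  [[0,0,0],0],
])

```text
time: 7.7
ee_pos: [0.4224, -0.122, 0.1639]
eef_rot: [0.999, -0.044, 0.0, 0.0]
ft_force: [0.7, 0.7, -0.8]
width: 0.0139
grip_force: 30.0
```

```bash
python3 - <<'E'
from h import *
c,st=wshot('w3'); print(st['ee_pos'],st['eef_rot'],st['width'],st['ft_force'])
print(wproj(c,st,[.483,-.110,.035]),wproj(c,st,st['ee_pos']-[0,0,.0636]))
save('w3c.png',cv2.resize(c['color'][120:320,200:460],None,fx=3,fy=3,interpolation=cv2.INTER_CUBIC))
E
```

```text
[ 0.42242184 -0.12202427  0.1638914 ] [ 9.99045649e-01 -4.36771584e-02  2.82387803e-04  1.29745770e-04] 0.013895358745402481 [ 0.74412998  0.66052664 -0.76652865]
[295.24191878 155.89549357] [317.82052759 259.14166845]
```

View pics/w3c.png

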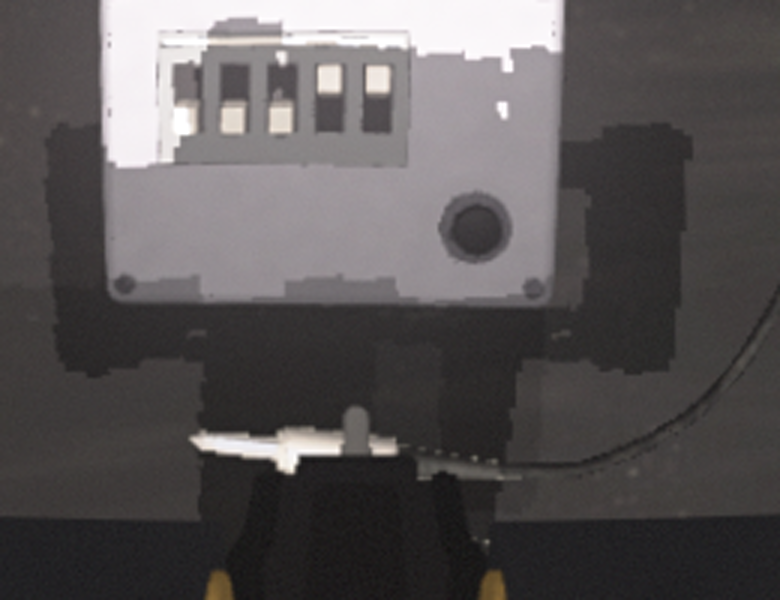

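The image shows slot columns at crop x = 186, 235, 282, 330, 377, with slots running y = 65–133. The button is at (476,228) and the stylus tip at (356,408), which is where I predicted it. The states confirm near, near, near, far, far.

```bash
python3 - <<'E'
from h import *
import pickle
c,st=pickle.load(open('w3.pkl','rb'))
f=lambda a,b,z:wplane(c,st,200+a/3,120+b/3,z)[:2].round(4)
S=np.array([f(a,99,.035) for a in(186,235,282,330,377)]); print(S)
print('bank', [f(*p,.035) for p in((158,163),(408,163),(408,31),(158,31))])
e=S[0]-S[4]; print('yaw',np.degrees(np.arctan2(-e[0],e[1])),np.linalg.norm(e),'mid',S.mean(0))
print('btn',f(476,228,.040), 'tip',f(356,417,st['ee_pos'][2]-.0636),st['ee_pos'])
C=np.array([f(107,295,.034),f(548,303,.034)]);print('near edge',C)
print('nubs',[f(a,b,.042) for a,b in((233,102),(281,103),(329,65),(377,66))],'tops back edge')
m=S.mean(0); th=np.radians(-5); R=np.array([[np.cos(th),-np.sin(th)],[np.sin(th),np.cos(th)]]); print('btn pred',m+R@np.array([-.033,-.050]))
E
```

```text
[[ 0.4878 -0.0849]
 [ 0.4865 -0.0974]
 [ 0.4853 -0.1093]
 [ 0.4842 -0.1214]
 [ 0.4832 -0.1332]]
bank [array([ 0.4721, -0.0758]), array([ 0.4662, -0.1397]), array([ 0.4998, -0.1424]), array([ 0.506 , -0.0795])]
yaw -5.440332031005497 0.04851855315237668 mid [ 0.4854  -0.10924]
btn [ 0.4488 -0.1555] tip [ 0.4225 -0.1226] [ 0.42242184 -0.12202427  0.1638914 ]
near edge [[ 0.4384 -0.0574]
 [ 0.426  -0.1742]]
nubs [array([ 0.4862, -0.0976]), array([ 0.4847, -0.1094]), array([ 0.493 , -0.1221]), array([ 0.4918, -0.1338])] tops back edge
btn pred [ 0.44816779 -0.1561736 ]
```

Request:
drive_tool([
  [[2.6,1.92,0],0],
  [[2.6,1.93,0],0],
  [[0,0,0],0],
  [[0,0,-2],0],
  [[0,0,-2],0],
  [[0,0,-1.5],0],
  [[0,0,-0.6],0],
  [[0,0,0],0],
  [[0,0,0],0],
  [[0,0,0],0],
])

```text
time: 9.0
ee_pos: [0.4745, -0.0836, 0.1031]
eef_rot: [0.999, -0.044, 0.0, 0.0]
ft_force: [0.1, -0.0, -0.7]
width: 0.0139
grip_force: 30.0
```

Request:
drive_tool([
  [[0.3,-0.03,0],0],
  [[0.3,-0.03,0],0],
  [[0.3,-0.03,0],0],
  [[0.25,-0.02,0],0],
  [[0,0,0],0],
  [[-0.6,0.06,0],0],
  [[-0.6,0.05,0],0],
  [[-0.1,-0.6,0],0],
  [[-0.02,-0.63,0],0],
  [[0,0,0],0],
])

```text
time: 10.25
ee_pos: [0.4725, -0.0967, 0.1026]
eef_rot: [0.999, -0.044, 0.0, 0.0]
ft_force: [-0.5, -0.3, -0.9]
width: 0.014
grip_force: 30.0
```

Request:
drive_tool([
  [[0.3,-0.03,0],0],
  [[0.3,-0.03,0],0],
  [[0.3,-0.03,0],0],
  [[0.3,-0.02,0],0],
  [[0,0,0],0],
  [[-0.6,0.06,0],0],
  [[-0.6,0.05,0],0],
  [[0,0,1.5],0],
  [[0,0,1.5],0],
  [[0,0,0],0],
])

```text
time: 11.5
ee_pos: [0.4737, -0.096, 0.1345]
eef_rot: [0.999, -0.044, 0.002, 0.0]
ft_force: [0.2, 0.4, -1.0]
width: 0.0143
grip_force: 30.0
```

Request:
drive_tool([
  [[1.2,-1.3,0],0],
  [[1.16,-1.32,0],0],
  [[0,0,0],0],
  [[0,0,0],0],
  [[0,0,-1],0],
  [[0,0,-1],0],
  [[0,0,-0.7],0],
  [[0,0,-0.4],0],
  [[0,0,0],0],
  [[0,0,0],0],
])

```text
time: 12.75
ee_pos: [0.4962, -0.122, 0.1018]
eef_rot: [0.999, -0.044, 0.0, 0.0]
ft_force: [0.4, 0.6, -0.4]
width: 0.0137
grip_force: 30.0
```

Request:
drive_tool([
  [[-0.3,0.03,0],0],
  [[-0.3,0.03,0],0],
  [[-0.3,0.03,0],0],
  [[-0.15,0.01,0],0],
  [[0,0,0],0],
  [[0.6,-0.06,0],0],
  [[0,0,1.5],0],
  [[0,0,2],0],
  [[0,0,0],0],
  [[0,0,0],0],
])

```text
time: 14.0
ee_pos: [0.4915, -0.1216, 0.1365]
eef_rot: [0.999, -0.044, -0.0, 0.0]
ft_force: [-0.4, -0.6, -0.4]
width: 0.0134
grip_force: 30.0
```

Request:
drive_tool([
  [[-2.5,-1,1],0],
  [[-2.5,-0.5,1],0],
  [[-2,0,0.8],0],
  [[0,0,0],0],
  [[0,0,0],0],
  [[0,0,0],0],
  [[0,0,0],0],
  [[0,0,0],0],
  [[0,0,0],0],
  [[0,0,0],0],
])

```text
time: 15.25
ee_pos: [0.4216, -0.1366, 0.1646]
eef_rot: [0.999, -0.044, 0.0, 0.0]
ft_force: [0.6, -0.3, 0.1]
width: 0.0138
grip_force: 30.0
```

```bash
python3 - <<'E'
from h import *
c,st=wshot('w4'); print(st['ee_pos'],st['eef_rot'],st['width'],st['ft_force'])
u,v=wproj(c,st,[.47,-.12,.035]).astype(int); y0=max(v-80,0); print(u-130,y0, wproj(c,st,st['ee_pos']-[0,0,.0636]))
save('w4c.png',cv2.resize(c['color'][y0:y0+190,u-130:u+130],None,fx=3,fy=3,interpolation=cv2.INTER_CUBIC))
E
```

```text
[ 0.421619   -0.13660332  0.16457533] [ 9.99046648e-01 -4.36553762e-02  2.22886976e-05  5.31692010e-05] 0.013758101937383305 [ 0.61681335 -0.34212766  0.14723907]
160 92 [317.83364829 259.09075345]
```

View pics/w4c.png

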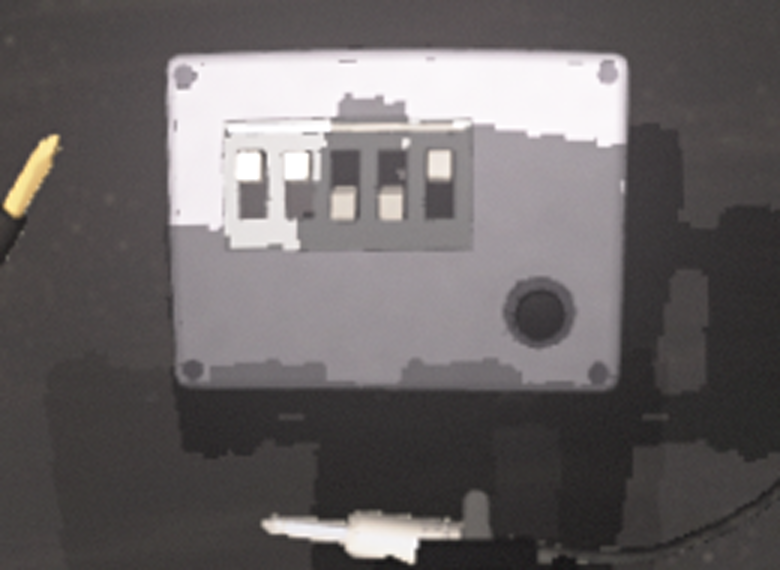

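The receiver now shows far, far, near, near, far, matching the transmitter. The button is at (540,311) in the crop and the stylus has not moved in the grip. Now the button.

Request:
drive_tool([
  [[1.35,-0.95,0],0],
  [[1.35,-0.95,0],0],
  [[0,0,0],0],
  [[0,0,-1.5],0],
  [[0,0,-2],0],
  [[0,0,-1.5],0],
  [[0,0,-0.7],0],
  [[0,0,-0.1],0],
  [[0,0,0],0],
  [[0,0,0],0],
], newtons=45)

```text
time: 16.55
ee_pos: [0.4489, -0.1557, 0.1071]
eef_rot: [0.999, -0.044, 0.0, 0.0]
ft_force: [-0.8, 0.3, -0.4]
width: 0.0138
grip_force: 45.0
```

Request:
drive_tool([
  [[0,0,-0.1],0],
  [[0,0,-0.1],0],
  [[0,0,-0.1],0],
  [[0,0,-0.1],0],
  [[0,0,-0.1],0],
  [[0,0,-0.1],0],
  [[0,0,-0.05],0],
  [[0,0,0],0],
  [[0,0,0],0],
  [[0,0,0],0],
])

```text
time: 17.8
ee_pos: [0.4486, -0.1556, 0.1001]
eef_rot: [0.999, -0.044, 0.0, 0.0]
ft_force: [-0.4, 0.3, 3.4]
width: 0.0137
grip_force: 45.0
```

Request:
drive_tool([
  [[0,0,-0.05],0],
  [[0,0,-0.05],0],
  [[0,0,0],0],
  [[0,0,0],0],
  [[0,0,0],0],
  [[0,0,0],0],
  [[0,0,0],0],
  [[0,0,0],0],
  [[0,0,0],0],
  [[0,0,0],0],
])

```text
time: 19.05
ee_pos: [0.4487, -0.1556, 0.0992]
eef_rot: [0.999, -0.044, 0.0, 0.0]
ft_force: [-2.0, 0.1, 3.9]
width: 0.0136
grip_force: 45.0
```

Request:
drive_tool([
  [[0,0,-0.05],0],
  [[0,0,0],0],
  [[0,0,-0.05],0],
  [[0,0,0],0],
  [[0,0,0],0],
  [[0,0,0],0],
  [[0,0,0],0],
  [[0,0,0],0],
  [[0,0,0],0],
  [[0,0,0],0],
])

```text
time: 20.3
ee_pos: [0.4488, -0.1557, 0.0989]
eef_rot: [0.999, -0.044, 0.0, 0.0]
ft_force: [-3.7, 0.8, 12.4]
width: 0.0138
grip_force: 45.0
```

Bottomed out at 12 N. Releasing and going back to the holder.

Request:
drive_tool([
  [[0,0,0.3],0],
  [[0,0,0.7],0],
  [[0,0,2],0],
  [[0,0,3],0],
  [[0,0,4],0],
  [[2,2,0],-1],
  [[4,3.8,0],-1],
  [[4,3.8,0],-1],
  [[4,3.8,0],-1],
  [[4,3.8,0],-1],
])

```text
time: 21.55
ee_pos: [0.6297, 0.0174, 0.1979]
eef_rot: [0.996, -0.088, -0.0, 0.0]
ft_force: [0.3, -0.3, -0.3]
width: 0.0135
grip_force: 45.0
```

Request:
drive_tool([
  [[2,2,0],-1],
  [[1,1,0],0],
  [[0,0,0],0],
  [[0,0,0],0],
  [[0,0,0],0],
  [[0,0,0],0],
  [[0,0,0],0],
  [[0,0,0],0],
  [[0,0,0],0],
  [[0,0,0],0],
])

```text
time: 22.8
ee_pos: [0.6586, 0.0464, 0.1981]
eef_rot: [0.995, -0.096, -0.0, 0.0]
ft_force: [-0.2, 0.2, 0.6]
width: 0.0137
grip_force: 45.0
```

```bash
python3 - <<'E'
from h import *
c,st=wshot('w5'); p=st['ee_pos']; print(p,st['eef_rot'],st['width'],st['ft_force'])
print('need', (np.array([.6620,.0478])-p[:2])*100, wproj(c,st,p-[0,0,.0636]),wproj(c,st,[.662,.0475,.05]))
save('w5c.png',cv2.resize(c['color'][150:330,220:420],None,fx=3,fy=3,interpolation=cv2.INTER_CUBIC))
E
```

```text
[0.65858479 0.04644319 0.19805128] [ 9.95396089e-01 -9.58468805e-02 -1.20936822e-05  3.73872249e-05] 0.013742115491140879 [-0.15820834  0.18880397  0.64065146]
need [0.34152144 0.13568107] [317.86551981 259.11116512] [315.91504422 221.21013102]
```

View pics/w5c.png

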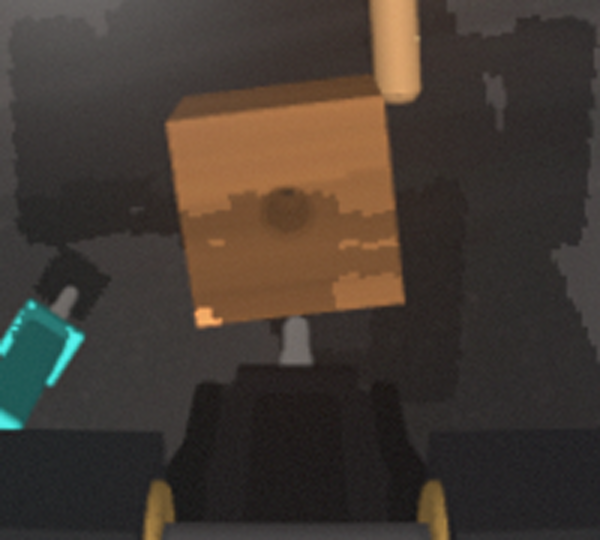

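The hole is at (287,212) and the tip at (294,320), both as predicted, and the stylus is upright. Inserting.

Request:
drive_tool([
  [[0.34,0.13,0],0],
  [[0,0,-2],0],
  [[0,0,-2.5],0],
  [[0,0,-2],0],
  [[0,0,-1.5],0],
  [[0,0,-1.5],0],
  [[0,0,-1.5],0],
  [[0,0,-1],0],
  [[0,0,0],0],
  [[0,0,0],0],
])

```text
time: 24.1
ee_pos: [0.6624, 0.0478, 0.0787]
eef_rot: [0.995, -0.096, 0.0, -0.0]
ft_force: [0.1, -0.5, 0.1]
width: 0.0139
grip_force: 45.0
```

Request:
drive_tool([
  [[0,0,-0.3],0],
  [[0,0,-0.3],0],
  [[0,0,-0.2],0],
  [[0,0,-0.1],0],
  [[0,0,-0.05],0],
  [[0,0,0],0],
  [[0,0,0],0],
  [[0,0,0],0],
  [[0,0,0],0],
  [[0,0,0],0],
])

```text
time: 25.35
ee_pos: [0.662, 0.0477, 0.0686]
eef_rot: [0.995, -0.096, -0.0, 0.0]
ft_force: [0.4, -0.1, -1.6]
width: 0.014
grip_force: 45.0
```

Request:
drive_tool([
  [[0,0,0],0],
  [[0,0,0],0],
  [[0,0,0],0],
  [[0,0,0],0],
  [[0,0,0],0],
  [[0,0,0],0],
  [[0,0,0],0],
  [[0,0,0],0],
  [[0,0,0],0],
  [[0,0,0],0],
], hand=0)

```text
time: 26.6
ee_pos: [0.662, 0.0477, 0.0686]
eef_rot: [0.995, -0.096, 0.0, 0.0]
ft_force: [-0.5, -0.4, -0.1]
width: 0.0866
grip_force: 0.0
```

Request:
drive_tool([
  [[0,0,1],0],
  [[0,0,2],0],
  [[0,0,3],0],
  [[0,0,4],0],
  [[0,0,4],0],
  [[-2,-2,0],0],
  [[-4,-4,0],0],
  [[-3,-3,0],0],
  [[0,0,0],0],
  [[0,0,0],0],
])

```text
time: 27.85
ee_pos: [0.5726, -0.0417, 0.21]
eef_rot: [0.995, -0.096, 0.001, -0.0]
ft_force: [0.1, 1.0, -0.4]
width: 0.0874
grip_force: 0.0
```

```bash
python3 - <<'E'
from h import *
c,st=wshot('w6'); t=vision.camera('top')['color']; s=vision.camera('side')['color']; print(st['ee_pos'],st['width'])
f=lambda i,x,y:cv2.resize(i[y:y+80,x:x+100],None,fx=4,fy=4,interpolation=cv2.INTER_CUBIC)
u,v=wproj(c,st,[.662,.0475,.08]).astype(int); u,v=max(u-50,0),max(v-40,0)
save('fin.png',np.hstack([f(s,276,165),f(c['color'],u,v)]))
E
```

```text
[ 0.57257084 -0.04168524  0.21000666] 0.08735942623448169
```

View pics/fin.png

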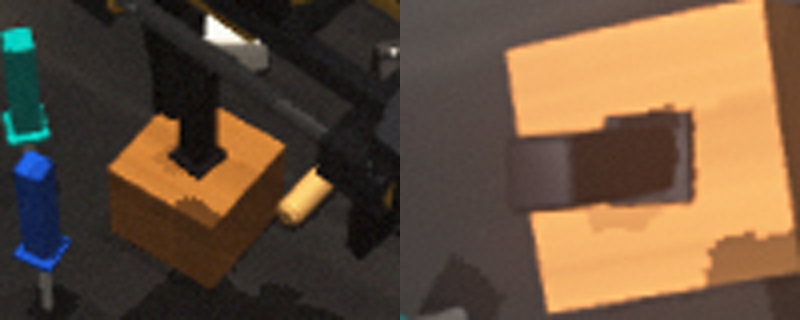

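The stylus stands upright with its flange flat on the holder's top (side-view crop about (195,160)), and the robot is clear of everything.

```bash
python3 -c "
from h import *
print(r.close_job())"
```

```text
the job is handed in; nothing more can be done
None
```

The job is handed in at about 28 s: the receiver's switches match the transmitter (far, far, near, near, far), reset was pressed to its stop (12 N at the end) and released, and the stylus is seated back in its holder.

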